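Weigh out ballast rings on the dial scale

TASK

Weigh out the ballast for a craft figure: thread the steel rings one at a time over the post on the scale's tray, letting go of each so the scale can settle, until the needle stands between the two metal tabs on the dial, and leave the rings that are not needed lying where they are. The post is not quite in the middle of the tray, so feel for it gently: the scale must never be pushed past its full scale or struck (no dropping), and the paint bottle, glass and brush stay where they are.

Things in the scene. Friction and masses are not known exactly. Their poses are not given: they have to be found in the camera images.
- needle (a joint): black needle on the scale's white dial, in rad: 0 unloaded, growing clockwise as the tray sinks (150 rad per m, about 0.48 rad per ring). The tray's own hidden weight makes it start at 0.8 to 1.5 rad. Two raised dark metal tabs on the dial's rim, at 2.07 and 2.72 rad, bound the wanted weight. Full scale is 4.2 rad
- tray_top (a point): centre of the upper face of the scale's flat round tray: 116 mm diameter, 4 mm thick, level, z up, x towards the dial. Unloaded it is 110 mm above the table. Tray and post ride together on a vertical spring of 400 N/m: pressing them sinks the tray and turns the needle, letting go brings both back. End stop at 32 mm
- over_tray (a point): the point 50 mm straight above the tray's centre, level with the top of the post. The post, rigid upright aluminium, 16 mm in diameter, 50 mm high above the tray, 1 mm bevel on top, was fitted by eye: its axis stands 6 mm from this point sideways, in a direction that is not reported and differs each time
- scale: grey scale housing, fixed, 150 x 140 mm and 62 mm high, centred under the tray; origin at the centre of its underside; x points to the dial, which slopes at 45 degrees and reaches 165 mm out and 90 mm up
- ring1_c (a point): plain steel ring lying flat, 44 mm outside diameter, 20 mm hole, 14 mm thick, about 130 g (each up to 8 % more or less). Point: its centre, half-way up, in the hole; z is the ring's axis
- ring2_c (a point): plain steel ring lying flat, 44 mm outside diameter, 20 mm hole, 14 mm thick, about 130 g (each up to 8 % more or less). Point: its centre, half-way up, in the hole; z is the ring's axis
- ring3_c (a point): plain steel ring lying flat, 44 mm outside diameter, 20 mm hole, 14 mm thick, about 130 g (each up to 8 % more or less). Point: its centre, half-way up, in the hole; z is the ring's axis
- ring4_c (a point): plain steel ring lying flat, 44 mm outside diameter, 20 mm hole, 14 mm thick, about 130 g (each up to 8 % more or less). Point: its centre, half-way up, in the hole; z is the ring's axis
- card: flat sheet of brown cardboard, 240 x 240 x 4 mm, fixed on the table, on which the four rings lie; origin at the centre of its underside
- paint_c (a point): bystander: paint bottle, 60 mm diameter, 150 mm high, standing; point half-way up
- glass_c (a point): bystander: drinking glass, 66 mm diameter, 90 mm high, standing; point half-way up
- brush_grip (a point): bystander: paint brush lying on the table; point on its handle
There are look-alikes about, which are no part of the job. What is shaped like the part that bears ring1_c but blue is not meant.

How it is judged:
By the outcome, as a careful person would: the job done as asked, in the order asked, and still so for the second after the job is handed in, with the robot touching nothing.
It also fails if it takes over 72 s, if anything falls off the work surface, if the arm or the gripper's body presses on something with over 40 N, if the wrist force passes 120 N, or if a joint passes its speed limit or range.

ROBOT

A 7-joint arm with a two-finger parallel gripper is mounted at the origin on the work surface. World frame = base frame: x ahead of the robot, y to its left, z up, the work surface at z = 0. Lengths are in mm, angles in rad, forces in N, time in s.
With the tool pointing down it reaches from about 400 to 875 mm from the base axis. Payload 4.4 kg.
Tool frame: the origin (TCP) lies where the fingers leave the gripper's body, on its centre line; the fingertips stand 73 mm ahead of it and the grasp point (between the pads) lies 54 mm ahead of it; z points along the fingers, y is the line along which they close (so a half turn about z gives the same grasp; the last joint's range is limited). The gripper opens to 85 mm and grips with 20 to 120 N. Pads are 22 mm wide; open, the fingers measure 114 mm over their backs; the gripper's body (76 mm by 85 mm) begins 54 mm behind the grasp point. The pads swing forward as they close: fully open they stand 13 mm farther back than shut.
Start: joints at [-1.327, 0.628, 0.038, 1.517, -0.027, 0.996, -0.02], TCP at [198.143, 619.077, 303.913] pointing down, gripper open.
Joint ranges: [-3.06, 3.06], [-0.37, 2.12], [-1.25, 1.32], [0.18, 2.47], [-1.1, 4.24], [0.23, 1.98], [-2.94, 2.94]. Speed limits (rad/s): [2.57, 2.57, 3.14, 3.14, 3.14, 3.14, 3.14].

INTERFACE

Orientations are given as [roll, pitch, yaw] about the fixed x, y, z axes, in that order (R = Rz(yaw) Ry(pitch) Rx(roll)).
In Python, from cell import ctrl gives the robot as it stands.
- The arm moves only by the tool send_rows, never from a script. Its argument "rows" is a list that holds one entry, the list of rows, each a list of 6 numbers: the shift along the tool's x, y, z in cm, then the turn, a rotation vector about the tool's x, y, z in rad. In form: [[[tx, ty, tz, wx, wy, wz], ...]]. A call has 1 to 10 rows; each row is the pose to reach, as a shift and turn from the pose commanded when the call began, along the tool's axes at that moment; what a row does not reach only later rows make up. A row lasts 1/10 s, in which the tool goes at most 50 mm and 8.59 degrees, less where a joint would pass 70% of its speed; a pose out of reach is approached as far as the arm can. A call with a gripper value outside its range is refused whole. "grip" is the closure in counts, from 0 (fully open) to 255 (shut), set as the call begins (left out, the last holds). The fingers move at their own pace and stop on an object; the grip force is fixed at half the most. Time passes only in rows, so rows that repeat a pose let the fingers close. It gives the time, the measured TCP pose, the force, the opening and the grip force at its end, in the units of the state.
- ctrl.read_state(): the state, without advancing time (a new reading comes with each control period).
- ctrl.get_image(name): name is "scene" or "top" or "wrist"; returns a dict with "pixels" (420x560x3 uint8, red, green, blue), "fx", "fy", "cx", "cy" (pixels), "extrinsics" (4x4, takes a point from camera to world coordinates); the wrist camera has in their place "mount" (4x4, takes a point from camera to tool coordinates, whose origin is the TCP and whose axes are the flange's). Camera axes: x right, y up, looking along -z (the intrinsics and any distortion apply to the point x, -y, -z); pixel columns grow to the right and rows downward; lengths in mm; the calibration is good to about 2 mm. A picture is of the moment at which its call begins: read the wrist's pose just before it. There is no depth.
- ctrl.finish_job(): hands the job in; it is judged then, once.
The state is a dict: "clock": time; "qpos": joint angles; "qd": joint speeds; "tau": joint torques, N m; "eef_pos": TCP position; "tool_rot": TCP orientation; "force": force on the tool from outside, world axes, zero at the start; "torque": the same for the moment, N m; "width": finger opening in mm; "gripper_force": force on a finger pad.
Only numpy, scipy, OpenCV 4.12 (cv2) and the standard library are available. Lean on these libraries where they do the work, as an engineer would, in place of code of your own. Each camera call takes 0.05 s, during which the arm holds its last target. There are 200 camera calls.

## Working session

There is one attempt and no reset: what is moved stays moved. The work goes in short steps, Python scripts to look and compute and a tool call to move; the robot and the scene stay as the last step left them, time stands still between calls to the robot, and variables do not carry over. Pictures are saved under pics/ and viewed, at most 10 in all, crops included, and the job is handed in when it is done.

Besides the shell and the picture viewer there is one more tool, called after "Call:" by a JSON object that holds its "name" and its "arguments", one argument or row to a line. send_rows: Moves the arm, as the interface text tells. Its arguments: {"type":"object","properties":{"rows":{"type":"array","items":{"type":"array","items":{"type":"array","items":{"type":"number"}}}},"grip":{"type":"number"}},"required":["rows"]}

```bash
mkdir -p pics; ls; cat > h.py <<'E'
import numpy as np, cv2
from cell import ctrl
def shot(n,fn=None):
    s=ctrl.read_state(); im=ctrl.get_image(n)
    p=np.ascontiguousarray(im["pixels"][:,:,::-1])
    if fn: cv2.imwrite("pics/"+fn,p)
    return s,im,p
E
python3 - <<'E'
from h import *
s,a,p=shot("scene"); s,b,q=shot("top")
cv2.imwrite("pics/scene0.png",p); cv2.imwrite("pics/top0.png",q)
for i in (a,b): print({k:(np.round(v,3).tolist() if not np.isscalar(v) else v) for k,v in i.items() if k!="pixels"})
print(s)
E
```

```text
pics
{'fx': 448.59964151236835, 'fy': 448.59964151236835, 'cx': 278.7321092643401, 'cy': 214.4774001929543, 'extrinsics': [[0.302, -0.76, 0.576, 1059.02], [0.953, 0.245, -0.178, -108.54], [-0.006, 0.602, 0.798, 805.115], [0.0, 0.0, 0.0, 1.0]]}
{'fx': 484.502219221962, 'fy': 484.502219221962, 'cx': 273.28974659618507, 'cy': 207.3901248527029, 'extrinsics': [[0.014, 0.984, -0.175, 396.554], [-1.0, 0.012, -0.016, 25.311], [-0.014, 0.175, 0.984, 998.236], [0.0, 0.0, 0.0, 1.0]]}
{'clock': 0.05, 'qpos': array([-1.32681555,  0.629326  ,  0.03843025,  1.51836038, -0.02699371,
        0.99630996, -0.01996731]), 'qd': array([ 0.00103888, -0.00131931,  0.00155369, -0.00206499,  0.00024009,
        0.00021896,  0.0008345 ]), 'tau': array([ 2.83939939e-03, -5.65056932e+01,  1.23180203e+00, -1.94197798e+01,
        1.12742858e-02,  5.35737156e-03, -5.08093876e-06]), 'eef_pos': array([197.97006552, 618.60806555, 303.00423356]), 'tool_rot': array([-3.13970674e+00,  2.21360810e-05,  2.83185765e+00]), 'force': array([0.12407219, 0.44358008, 0.15118521]), 'torque': array([-0.00351587,  0.0011686 ,  0.02323054]), 'gripper_force': 0.0, 'width': 85.60371694191517}
```

View pics/scene0.png

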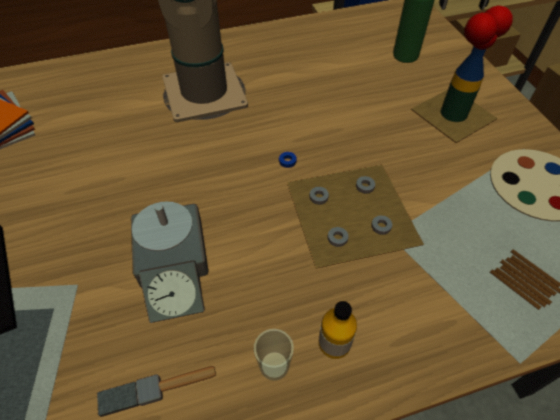

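View pics/top0.png

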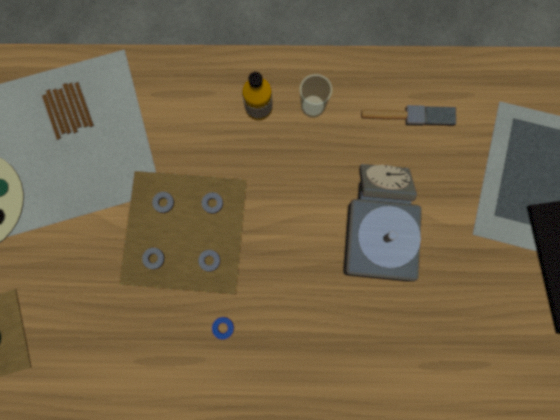

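The top view shows four grey rings at about (163,203), (212,203), (152,259) and (209,261), and the blue decoy at (223,328). The tray is at (389,237) with the dial towards +x (upwards in the image). In the scene view the dial is at (172,293).

```bash
cat >> h.py <<'E'
def ray(im,uv,E=None):
    E=im["extrinsics"] if E is None else E
    d=E[:3,:3]@np.array([(uv[0]-im["cx"])/im["fx"],-(uv[1]-im["cy"])/im["fy"],-1.])
    return E[:3,3],d
def onz(im,uv,z,E=None):
    o,d=ray(im,uv,E); return o+d*(z-o[2])/d[2]
def tri(rs):
    A=0;b=0
    for o,d in rs:
        d=d/np.linalg.norm(d); M=np.eye(3)-np.outer(d,d); A=A+M; b=b+M@o
    return np.linalg.solve(A,b)
def proj(im,P,E=None):
    E=im["extrinsics"] if E is None else E
    c=E[:3,:3].T@(np.asarray(P,float)-E[:3,3])
    return np.array([im["cx"]+im["fx"]*c[0]/-c[2],im["cy"]-im["fy"]*c[1]/-c[2]])
E
python3 - <<'E'
from h import *
a=ctrl.get_image("scene");b=ctrl.get_image("top")
guess={"top":[(163,203),(212,203),(152,259),(209,261)],"scene":[]}
for im,n in((b,"top"),(a,"scene")):
    p=im["pixels"]; hsv=cv2.cvtColor(p,cv2.COLOR_RGB2HSV).astype(int)
    # ring: greyish/blueish vs brown card -> b-r
    m=((p[...,2].astype(int)-p[...,0])>-8).astype(np.uint8)
    cs,h=cv2.findContours(m,cv2.RETR_EXTERNAL,cv2.CHAIN_APPROX_NONE)
    for c in cs:
        A=cv2.contourArea(c)
        if 150<A<9000 and len(c)>10:
            e=cv2.fitEllipse(c); P=onz(im,e[0],18)
            print(n,A,np.round(e[0],1),np.round(e[1],1),np.round(P,1), p[int(e[0][1]),int(e[0][0])])
c=cv2.resize(b["pixels"][150:290,335:435,::-1],None,fx=4,fy=4,interpolation=cv2.INTER_CUBIC)
d=cv2.resize(a["pixels"][190:330,120:220,::-1],None,fx=4,fy=4,interpolation=cv2.INTER_CUBIC)
cv2.imwrite("pics/c1.png",np.hstack([c,d]))
E
```

```text
top 373.0 [222.4 327.8] [21.4 22.3] [328.5 138.5  18. ] [132 104  67]
top 309.5 [208.8 260.1] [19.7 20.1] [461.2 170.3  18. ] [105  88  53]
top 309.5 [152.8 258. ] [19.6 20.2] [463.8 283.9  18. ] [99 84 50]
top 290.0 [211.8 202.5] [19.2 19.4] [579.6 168.6  18. ] [105  85  45]
top 288.0 [162.5 201.8] [18.9 19.5] [579.7 270.5  18. ] [102  84  48]
top 5338.0 [383.3 235.5] [79.2 97. ] [ 515.5 -182.4   18. ] [106 115 127]
top 719.0 [430.  114.9] [17.6 60.4] [ 773.5 -287.4   18. ] [69 76 78]
scene 1269.0 [127.2 395.1] [23.3 79.1] [ 777.3 -292.6   18. ] [59 66 61]
scene 830.5 [534.  381.8] [19.9 58.5] [966.7 373.8  18. ] [13 11 13]
scene 178.0 [342.6 310.1] [14.1 16.3] [744.5 113.   18. ] [13 12 11]
scene 213.0 [337.8 235.5] [14.9 18.3] [582.9 169.1  18. ] [88 71 38]
scene 4943.5 [ 24.7 290.6] [ 51.5 271.9] [ 517.  -462.7   18. ] [124 132 116]
scene 198.5 [381.6 223.7] [14.3 17.8] [583.2 270.6  18. ] [87 71 39]
scene 4746.5 [167.9 255.5] [ 66.9 128.7] [ 522.2 -182.8   18. ] [71 79 72]
scene 167.5 [318.7 194.1] [12.6 17.1] [463.9 170.7  18. ] [82 67 37]
scene 160.5 [365.2 183.2] [12.3 16.9] [466.2 284.7  18. ] [67 56 35]
scene 201.5 [287.3 158.9] [14.9 17.4] [336.7 137.4  18. ] [60 53 45]
scene 712.5 [457.3 103.9] [28.5 35.5] [283.1 636.6  18. ] [13 27 16]
scene 168.0 [196.8  50.1] [30.6 50.1] [-182.9   18.7   18. ] [62 52 37]
scene 585.0 [472.   66.1] [24.  35.9] [146.9 767.3  18. ] [13 28 48]
scene 551.0 [535.3  52. ] [  8.4 123.8] [144.  986.2  18. ] [14 14 13]
scene 1446.0 [412.4  27.3] [26.7 76.1] [-92.6 700.2  18. ] [21 40 18]
scene 173.0 [342.7   3.1] [ 5.9 66.6] [-301.9  546.4   18. ] [19 19 17]
```

View pics/c1.png

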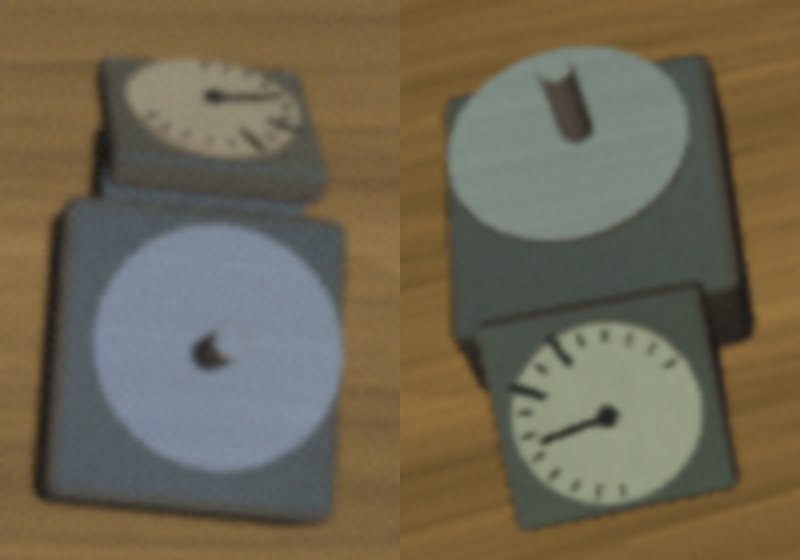

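The dial reads clearly. The needle points about 39.5° (0.69 rad) short of the first tab, so it starts near 1.38 rad and two rings should bring it to about 2.34, inside the window. In the top view the post is at about (393,235); in the scene view its top is at about (159.5,208).

```bash
cat >> h.py <<'E'
from scipy.spatial.transform import Rotation as R
def delta(goal_xyz,goal_rpy=(np.pi,0,np.pi)):
    s=ctrl.read_state(); R0=R.from_euler('xyz',s["tool_rot"])
    t=R0.inv().apply(np.array(goal_xyz)-s["eef_pos"])/10
    w=(R0.inv()*R.from_euler('xyz',goal_rpy)).as_rotvec()
    return np.round(t,3),np.round(w,3)
E
python3 - <<'E'
from h import *
a=ctrl.get_image("scene");b=ctrl.get_image("top");w=ctrl.get_image("wrist")
print(np.round(w["mount"],3).tolist(),w["fx"],w["cx"],w["cy"])
print(onz(b,(393,235.5),150.8),onz(a,(159.5,208),150.8))
for im,(r,c),off in((b,(237,389),None),(a,(230,150),None)):
    p=im["pixels"].copy(); print(p[r,c])
    hsv=p.astype(int); m=((abs(hsv-hsv[r,c]).max(2)<30)).astype(np.uint8)
    m=cv2.morphologyEx(m,cv2.MORPH_OPEN,np.ones((3,3)))
    n,l,st,ce=cv2.connectedComponentsWithStats(m); k=l[r+8,c]
    cs,_=cv2.findContours((l==k).astype(np.uint8),cv2.RETR_EXTERNAL,cv2.CHAIN_APPROX_NONE)
    cc=max(cs,key=cv2.contourArea); e=cv2.fitEllipse(cv2.convexHull(cc)); print(e,onz(im,e[0],100.8))
print(delta((580,169.5,203)), delta((580,169.5,303)))
E
```

```text
[[-0.0, 0.966, 0.258, 64.716], [1.0, 0.0, -0.0, -0.697], [-0.0, 0.258, -0.966, -70.856], [0.0, 0.0, 0.0, 1.0]] 335.2132414266979 279.77793018937933 212.13539079013808
[ 499.59479112 -171.15245081  150.8       ] [ 505.17473838 -168.53715926  150.8       ]
[ 99 102 106]
((266.9598083496094, 220.7228240966797), (602.2128295898438, 743.4716186523438), 97.0384750366211) [530.53010855  51.67911121 100.8       ]
[122 135 126]
((161.4599609375, 225.33935546875), (46.55872344970703, 61.346736907958984), 71.88770294189453) [ 506.62622621 -175.85565065  100.8       ]
(array([-50.075, -31.159,  10.079]), array([-0.  , -0.  , -0.31])) (array([-50.075, -31.163,   0.079]), array([-0.  , -0.  , -0.31]))
```

Call:
{"name": "send_rows", "arguments": {
  "rows": [
    [[-50.1,-31.2,10.0,0,0,-0.31],[-50.1,-31.2,10.0,0,0,-0.31],[-50.1,-31.2,10.0,0,0,-0.31],[-50.1,-31.2,10.0,0,0,-0.31],[-50.1,-31.2,10.0,0,0,-0.31],[-50.1,-31.2,10.0,0,0,-0.31],[-50.1,-31.2,10.0,0,0,-0.31],[-50.1,-31.2,10.0,0,0,-0.31],[-50.1,-31.2,10.0,0,0,-0.31],[-50.1,-31.2,10.0,0,0,-0.31]]
  ],
  "grip": 0
}}

```text
clock: 1.35
eef_pos: [518.4, 241.7, 220.2]
tool_rot: [3.141, 0.001, -3.141]
force: [0.5, 0.8, 1.1]
width: 85.4
gripper_force: 0.0
```

```bash
python3 - <<'E'
from h import *
s=ctrl.read_state();print(s["eef_pos"],s["tool_rot"],s["qpos"],delta((580,169.5,203)))
E
```

```text
[518.44667335 241.73280382 220.24408734] [ 3.14123589e+00  5.06229269e-04 -3.14131826e+00] [-0.44135918  0.62250722 -0.06780582  1.82098535  0.06128518  0.69949954
  1.02770289] (array([-6.152, -7.226,  1.725]), array([0.   , 0.001, 0.   ]))
```

Call:
{"name": "send_rows", "arguments": {
  "rows": [
    [[-6.2,-7.2,6.0,0,0,0],[-6.2,-7.2,9.0,0,0,0],[-6.2,-7.2,9.0,0,0,0],[-6.2,-7.2,9.0,0,0,0],[-6.2,-7.2,9.0,0,0,0]]
  ]
}}

```text
clock: 1.85
eef_pos: [579.0, 171.5, 130.1]
tool_rot: [3.141, -0.001, 3.141]
force: [-0.7, 0.6, 0.1]
width: 85.5
gripper_force: 0.0
```

```bash
cat >> h.py <<'E'
def wE(s,im):
    E=np.eye(4);E[:3,:3]=R.from_euler('xyz',s["tool_rot"]).as_matrix();E[:3,3]=s["eef_pos"]
    return E@im["mount"]
def ring(P,z=18):
    s,im,p=shot("wrist"); E=wE(s,im); u=proj(im,(*P,z),E)
    m=((p[...,0].astype(int)-p[...,2])>-8).astype(np.uint8)
    n=[]
    cs,_=cv2.findContours(m,cv2.RETR_EXTERNAL,cv2.CHAIN_APPROX_NONE)
    for c in cs:
        if cv2.contourArea(c)>400:
            M=cv2.fitEllipse(c)
            if np.linalg.norm(np.array(M[0])-u)<40: n.append((np.round(onz(im,M[0],z,E),1),np.round(M,1) if 0 else M))
    return s,im,p,E,u,n
E
python3 - <<'E'
from h import *
s,im,p,E,u,n=ring((580,169.5)); print(s["eef_pos"],s["force"],u,n); cv2.imwrite("pics/w1.png",p)
E
```

```text
[578.963852   171.45646689 130.08014307] [-0.68691022  0.5700607   0.12057928] [277.61697188 240.97143388] [(array([580.9, 168.7,  18. ]), ((276.24505615234375, 242.37818908691406), (69.23448181152344, 71.76428985595703), 89.99748992919922))]
```

View pics/w1.png

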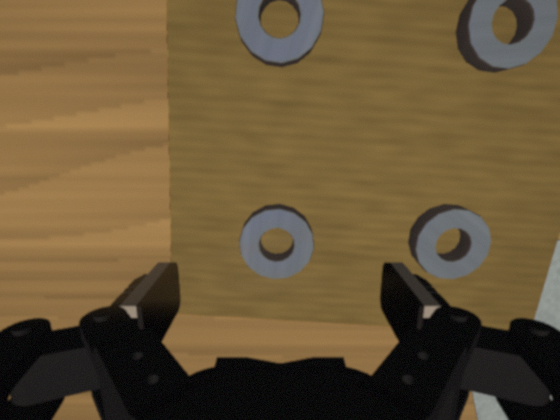

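Wrist view: the target ring is centred at (276,242), which puts it at (580.9, 168.7). The open fingertips are visible at columns 179 and 382, so they sit about 59 mm ahead of the TCP, as expected.

Call:
{"name": "send_rows", "arguments": {
  "rows": [
    [[-0.1,-0.1,2.5,0,0,0],[-0.1,-0.1,2.5,0,0,0],[-0.1,-0.1,2.5,0,0,0]]
  ]
}}

```text
clock: 2.2
eef_pos: [579.9, 171.9, 106.5]
tool_rot: [3.141, 0.0, -3.139]
force: [0.2, -0.3, -0.0]
width: 85.5
gripper_force: 0.0
```

```bash
python3 - <<'E'
from h import *
s,im,p,E,u,n=ring((580.9,168.7)); print(s["eef_pos"],s["qd"].max(),u,n); print(delta((580.9,168.7,77)))
E
```

```text
[579.8646527  171.85751445 106.53331746] 0.00513973999566935 [274.91716629 256.38882809] [(array([580.9, 168.7,  18. ]), ((274.89520263671875, 256.4189453125), (77.145751953125, 81.73590850830078), 91.6453628540039))]
(array([-0.05 , -0.304,  2.983]), array([0.001, 0.001, 0.002]))
```

Call:
{"name": "send_rows", "arguments": {
  "rows": [
    [[-0.1,-0.3,1.5,0,0,0],[-0.1,-0.3,2.8,0,0,0],[-0.1,-0.3,2.8,0,0,0],[-0.1,-0.3,2.8,0,0,0]]
  ]
}}

```text
clock: 2.65
eef_pos: [580.8, 167.2, 76.6]
tool_rot: [-3.141, -0.001, -3.141]
force: [-0.6, 0.0, -0.5]
width: 85.3
gripper_force: 0.0
```

```bash
python3 - <<'E'
from h import *
s,im,p,E,u,n=ring((580.9,168.7)); print(s["eef_pos"],s["force"],u,n); print(delta((580.9,168.7,77)))
E
```

```text
[580.77897658 167.16518749  76.60018363] [-0.62706824  0.01571265 -0.52128344] [285.29862707 281.93251158] [(array([581.1, 168.7,  18. ]), ((285.36236572265625, 282.41058349609375), (90.56002044677734, 98.80525970458984), 86.03461456298828))]
(array([0.021, 0.14 , 0.005]), array([-0.   , -0.001,  0.   ]))
```

Call:
{"name": "send_rows", "arguments": {
  "rows": [
    [[0,0.1,0,0,0,0],[0,0.1,0,0,0,0],[0,0.1,0,0,0,0],[0,0.1,0,0,0,0],[0,0.1,0,0,0,0],[0,0.1,0,0,0,0],[0,0.1,0,0,0,0],[0,0.1,0,0,0,0]]
  ],
  "grip": 255
}}

```text
clock: 3.5
eef_pos: [581.5, 168.5, 78.2]
tool_rot: [3.141, 0.001, -3.141]
force: [-1.3, 0.4, 5.3]
width: 40.8
gripper_force: 60.6
```

Call:
{"name": "send_rows", "arguments": {
  "rows": [
    [[0,0,-4,0,0,0],[0,0,-9,0,0,0],[0,0,-13,0,0,0],[0,0,-16,0,0,0],[0,0,-18,0,0,0],[0,0,-18,0,0,0],[0,0,-18,0,0,0]]
  ]
}}

```text
clock: 4.2
eef_pos: [580.9, 168.1, 257.0]
tool_rot: [-3.141, -0.0, -3.141]
force: [0.3, -0.5, -2.1]
width: 41.0
gripper_force: 61.5
```

```bash
python3 - <<'E'
from h import *
s,im,p=shot("wrist","w2.png"); print(s["eef_pos"],s["force"],s["width"],delta((503,-170,260)))
E
```

```text
[580.86529219 168.13547631 256.97488644] [ 0.26016488 -0.4759826  -2.14851584] 41.01057921820927 (array([  7.752, -33.799,  -0.346]), array([-0.001, -0.002,  0.   ]))
```

View pics/w2.png

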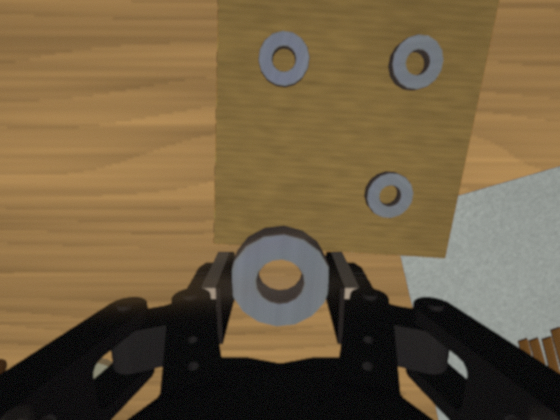

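The ring is held level and centred, with its face around (280,278). I'll locate it in the tool frame, then move over the tray.

Call:
{"name": "send_rows", "arguments": {
  "rows": [
    [[1,-4,-0.3,0,0,0],[2,-9,-0.3,0,0,0],[3,-14,-0.3,0,0,0],[4,-19,-0.3,0,0,0],[5,-23,-0.3,0,0,0],[6,-27,-0.3,0,0,0],[7,-30,-0.3,0,0,0],[7.5,-32,-0.3,0,0,0],[7.8,-33.8,-0.3,0,0,0],[7.8,-33.8,-0.3,0,0,0]]
  ]
}}

```text
clock: 5.25
eef_pos: [501.6, -172.8, 258.7]
tool_rot: [-3.141, -0.004, 3.137]
force: [-0.2, 0.5, -1.0]
width: 40.7
gripper_force: 61.5
```

```bash
python3 - <<'E'
from h import *
p=cv2.imread("pics/w2.png"); im=ctrl.get_image("wrist")
print(p[305,280],p[230:330:5,280].tolist())
m=((p[...,0].astype(int)-p[...,2]>5)&(p.max(2)>85)).astype(np.uint8)
m[:200]=0;m[345:]=0;m[:,:232]=0;m[:,328:]=0
cs,h=cv2.findContours(m,cv2.RETR_CCOMP,cv2.CHAIN_APPROX_NONE)
for c in cs:
    if cv2.contourArea(c)>300:
        e=cv2.fitEllipse(c); print(e)
        for z in (59,61,63):
            o=im["mount"][:3,3];_,d=ray(im,e[0],im["mount"]); print(z,np.round(o+d*(z-o[2])/d[2],1))
s,im,p=shot("wrist","w3.png"); print(s["eef_pos"],s["force"],s["width"])
E
```

```text
[118 112 109] [[46, 50, 57], [103, 99, 100], [125, 114, 112], [124, 115, 111], [125, 115, 112], [123, 117, 111], [87, 122, 150], [78, 124, 157], [70, 111, 142], [77, 118, 150], [76, 116, 147], [80, 119, 149], [58, 75, 88], [49, 57, 63], [46, 51, 61], [118, 112, 109], [121, 115, 110], [120, 115, 111], [121, 116, 112], [107, 118, 126]]
((279.7778015136719, 279.615234375), (87.13551330566406, 93.82138061523438), 89.95997619628906)
59 [ 0.7 -0.8 59. ]
61 [-0.3 -0.8 61. ]
63 [-1.3 -0.8 63. ]
((279.01263427734375, 281.1719970703125), (47.17295455932617, 54.90271759033203), 83.45354461669922)
59 [-0.1 -1.1 59. ]
61 [-1.1 -1.1 61. ]
63 [-2.1 -1.1 63. ]
[ 502.23337303 -170.64499021  258.83813476] [-0.36489618  0.30142008 -2.1355088 ] 40.88901227032144
```

View pics/w3.png

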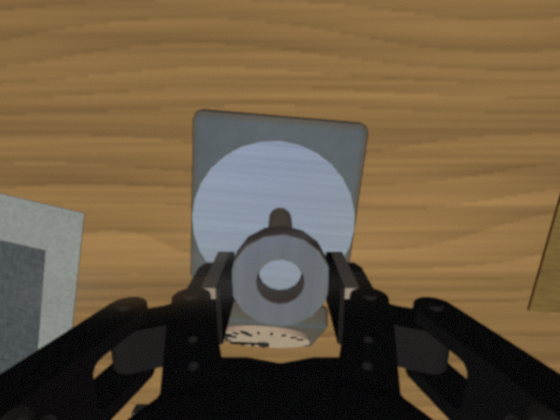

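The ring sits in the tool frame at about (0.2, -0.9) with its top face 60 mm ahead. The post's foot is at (280,208), and the ring hides its top. I'll step forward in X to uncover it.

Call:
{"name": "send_rows", "arguments": {
  "rows": [
    [[-3,0,0,0,0,0],[-5.5,0,0,0,0,0],[-5.5,0,0,0,0,0],[-5.5,0,0,0,0,0],[-5.5,0,0,0,0,0]]
  ]
}}

```text
clock: 5.85
eef_pos: [557.3, -168.7, 259.7]
tool_rot: [3.141, -0.002, -3.14]
force: [0.6, -0.2, -1.1]
width: 41.3
gripper_force: 61.5
```

```bash
python3 - <<'E'
from h import *
s,im,p=shot("wrist"); E=wE(s,im); u=proj(im,(503,-170,151),E); print(s["eef_pos"],u)
np.save("e1.npy",E); cv2.imwrite("pics/raw4.png",p)
m=(p[...,0].astype(int)-p[...,2]>8).astype(np.uint8)&(p.max(2)>85).astype(np.uint8)
m=cv2.morphologyEx(m,cv2.MORPH_OPEN,np.ones((3,3)))
x,y=int(u[0])-100,max(0,int(u[1])-110); c=p[y:y+180,x:x+200]
cv2.imwrite("pics/w4.png",cv2.resize(c,None,fx=3,fy=3,interpolation=cv2.INTER_CUBIC)); print(x,y)
E
```

```text
[ 557.29418571 -168.73270887  259.73093893] [278.74666812 144.03894781]
178 34
```

View pics/w4.png

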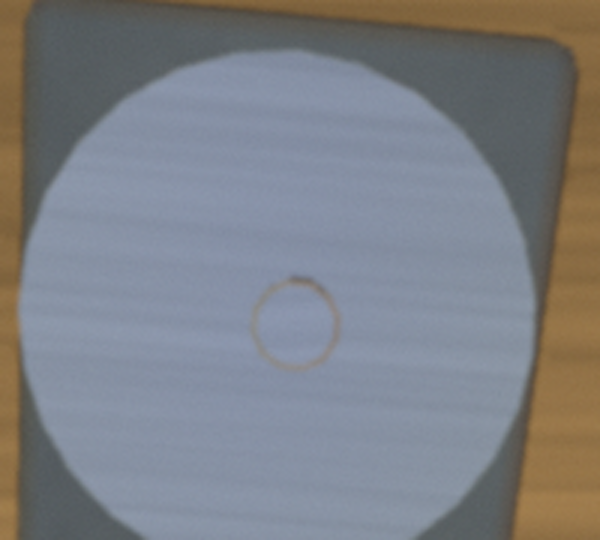

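From nearly overhead, the post's bevel shows as a thin circle at crop (296,323), which is full-image pixel (276.7,141.7).

```bash
python3 - <<'E'
from h import *
E=np.load("e1.npy"); im=ctrl.get_image("wrist")
for z in (150,151,152):print(onz(im,(276.7,141.7),z,E))
# tray outline for centre
p=cv2.imread("pics/raw4.png"); m=(p[...,0].astype(int)-p[...,2]>20).astype(np.uint8)&(p.max(2)>115).astype(np.uint8)
m=cv2.morphologyEx(m,cv2.MORPH_OPEN,np.ones((3,3)))
cs,_=cv2.findContours(m,cv2.RETR_EXTERNAL,cv2.CHAIN_APPROX_NONE); c=max(cs,key=cv2.contourArea)
c=c[(c[:,0,1]<200)]; e=cv2.fitEllipse(c); C=onz(im,e[0],101,E); print(e,C)
P=onz(im,(276.7,141.7),151,E); g=P+[0.2,-(-0.9),0]; print("ring->", P, delta((P[0]+.2,P[1]+.9,260)))
E
```

```text
[ 501.84636352 -171.08321778  150.        ]
[ 501.79463506 -171.0756686   151.        ]
[ 501.74290661 -171.06811942  152.        ]
((269.6600341796875, 138.12408447265625), (168.64134216308594, 173.34999084472656), 172.14739990234375) [ 502.03859673 -176.16520714  101.        ]
ring-> [ 501.79463506 -171.0756686   151.        ] (array([ 5.542, -0.083,  0.023]), array([ 0.   , -0.001,  0.   ]))
```

Call:
{"name": "send_rows", "arguments": {
  "rows": [
    [[3,-0.1,0,0,0,0],[5.5,-0.1,0,0,0,0],[5.5,-0.1,2.7,0,0,0],[5.5,-0.1,2.7,0,0,0],[5.5,-0.1,2.7,0,0,0],[5.5,-0.1,2.7,0,0,0]]
  ]
}}

```text
clock: 6.55
eef_pos: [504.2, -170.7, 234.2]
tool_rot: [-3.141, 0.002, -3.141]
force: [-0.7, 0.1, -1.4]
width: 40.7
gripper_force: 61.4
```

```bash
python3 - <<'E'
from h import *
s=ctrl.read_state();print(s["eef_pos"],s["force"],delta((502,-170.2,232)))
s,im,p=shot("wrist","raw5.png"); E=wE(s,im); print(proj(im,(501.8,-171.1,151),E))
E
```

```text
[ 504.21861407 -170.69558212  234.2071748 ] [-0.72289714  0.14910021 -1.41735083] (array([0.222, 0.05 , 0.22 ]), array([-0.   ,  0.002,  0.   ]))
[280.54821547 253.83289466]
```

Call:
{"name": "send_rows", "arguments": {
  "rows": [
    [[0.2,0.05,0.2,0,0,0],[0.2,0.05,0.4,0,0,0],[0.2,0.05,0.4,0,0,0]]
  ]
}}

```text
clock: 6.9
eef_pos: [501.2, -170.1, 229.2]
tool_rot: [3.141, -0.0, -3.141]
force: [-0.5, 0.6, -1.1]
width: 40.7
gripper_force: 61.4
```

```bash
python3 - <<'E'
from h import *
s=ctrl.read_state();print(s["eef_pos"],s["force"],delta((502,-170.2,232)))
E
```

```text
[ 501.15681713 -170.11939219  229.20481921] [-0.50893738  0.62453042 -1.09913779] (array([-0.084, -0.008, -0.28 ]), array([ 0., -0.,  0.]))
```

Call:
{"name": "send_rows", "arguments": {
  "rows": [
    [[-0.08,0,0.3,0,0,0],[-0.08,0,0.6,0,0,0],[-0.08,0,0.9,0,0,0],[-0.08,0,1.2,0,0,0],[-0.08,0,1.2,0,0,0]]
  ]
}}

```text
clock: 7.4
eef_pos: [501.8, -170.1, 216.8]
tool_rot: [3.141, -0.001, -3.141]
force: [-0.3, 0.2, -0.7]
width: 41.0
gripper_force: 61.4
```

```bash
cat >> h.py <<'E'
def st():
    f=[];
    for i in range(3):
        s=ctrl.read_state(); f.append(s["force"])
    a=ctrl.get_image("scene"); p=a["pixels"].astype(int)
    c=p[262:318,145:200].min(2)
    return s,np.mean(f,0),a
E
python3 - <<'E'
from h import *
s,f,a=st();print(s["eef_pos"],f,s["torque"],delta((502,-170.2,170)))
cv2.imwrite("pics/s5.png",cv2.resize(a["pixels"][170:330,110:230,::-1],None,fx=3.5,fy=3.5,interpolation=cv2.INTER_CUBIC))
E
```

```text
[ 501.80396709 -170.10885955  216.78921349] [-0.33120305  0.22312922 -0.67791643] [0.01113361 0.02636555 0.00128367] (array([-1.000e-02, -4.000e-03,  4.703e+00]), array([ 0.   , -0.001,  0.   ]))
```

Call:
{"name": "send_rows", "arguments": {
  "rows": [
    [[0,0,0.3,0,0,0],[0,0,0.6,0,0,0],[0,0,0.6,0,0,0]]
  ]
}}

```text
clock: 7.75
eef_pos: [501.8, -170.1, 210.9]
tool_rot: [3.141, -0.001, -3.141]
force: [0.4, 0.9, -0.4]
width: 40.4
gripper_force: 61.4
```

Call:
{"name": "send_rows", "arguments": {
  "rows": [
    [[0,0,0.6,0,0,0],[0,0,1.2,0,0,0],[0,0,1.8,0,0,0],[0,0,2.4,0,0,0],[0,0,2.8,0,0,0],[0,0,2.8,0,0,0]]
  ]
}}

```text
clock: 8.35
eef_pos: [501.7, -170.0, 182.6]
tool_rot: [3.141, -0.001, -3.141]
force: [-0.0, -0.6, -1.1]
width: 40.4
gripper_force: 61.4
```

Call:
{"name": "send_rows", "arguments": {
  "rows": [
    [[0,0,0.3,0,0,0],[0,0,0.5,0,0,0],[0,0,0.7,0,0,0],[0,0,0.9,0,0,0],[0,0,1.0,0,0,0],[0,0,1.0,0,0,0]]
  ]
}}

```text
clock: 8.95
eef_pos: [502.1, -170.2, 173.3]
tool_rot: [3.142, -0.0, -3.141]
force: [0.3, 0.1, -0.7]
width: 40.8
gripper_force: 61.5
```

```bash
python3 - <<'E'
from h import *
s,f,a=st();print(s["eef_pos"],f,s["torque"])
cv2.imwrite("pics/s6.png",cv2.resize(a["pixels"][170:330,110:230,::-1],None,fx=3.5,fy=3.5,interpolation=cv2.INTER_CUBIC))
E
```

```text
[ 502.13378486 -170.2053267   173.31050089] [ 0.31059666  0.14259688 -0.688167  ] [-0.03499004  0.03705119 -0.06442678]
```

View pics/s6.png

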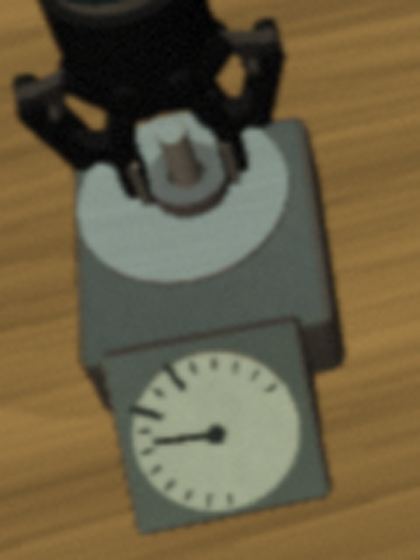

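The ring is threaded on the post and resting on the tray. The needle has moved to about 7.5° below horizontal-left (crop tip (155,441), pivot (216,433)), so part of the weight is already on the tray. Now release.

Call:
{"name": "send_rows", "arguments": {
  "rows": [
    [[0,0,0,0,0,0],[0,0,0,0,0,0],[0,0,0,0,0,0],[0,0,0,0,0,0],[0,0,0,0,0,0]]
  ],
  "grip": 60
}}

```text
clock: 9.5
eef_pos: [502.2, -170.2, 173.4]
tool_rot: [-3.142, 0.0, -3.141]
force: [-1.2, 0.0, 0.4]
width: 65.3
gripper_force: 0.0
```

Call:
{"name": "send_rows", "arguments": {
  "rows": [
    [[0,0,-1,0,0,0],[0,0,-3,0,0,0],[0,0,-6,0,0,0],[0,0,-9,0,0,0],[0,0,-9,0,0,0],[0,0,-9,0,0,0],[0,0,-9,0,0,0],[0,0,-9,0,0,0]]
  ]
}}

```text
clock: 10.3
eef_pos: [501.5, -170.0, 262.4]
tool_rot: [3.141, -0.002, -3.141]
force: [0.6, 0.1, -0.1]
width: 65.4
gripper_force: 0.0
```

```bash
cat >> h.py <<'E'
def needle():
    # angle of the needle on the dial from the scene camera, relative to tabs (crop pivot from s6: 110+216/3.5, 170+433/3.5)
    a=ctrl.get_image("scene"); g=cv2.cvtColor(a["pixels"],cv2.COLOR_RGB2GRAY)
    c=(110+216/3.5,170+433/3.5)
    P=cv2.warpPolar(cv2.resize(g,None,fx=4,fy=4,interpolation=cv2.INTER_CUBIC),(120,720),(c[0]*4+1.5,c[1]*4+1.5),120,cv2.INTER_LINEAR)
    n=P[:,30:52].astype(float).mean(1); t=P[:,74:90].astype(float).mean(1)
    return n,t
E
python3 - <<'E'
from h import *
n,t=needle(); s=ctrl.read_state(); print(s["eef_pos"],s["force"],s["width"])
i=np.argsort(n)[:5]; print("needle deg cw from right",i/2,n[i])
print([ (k/2,int(t[k])) for k in range(340,520) if t[k]==t[max(0,k-8):k+9].min()])
print(delta((461.5,170,140)),delta((461.5,170,260)))
E
```

```text
[ 501.55320914 -170.05676431  262.40707258] [ 0.38603627 -0.16629284 -0.56294539] 65.15990720239309
needle deg cw from right [184.5 184.  185.  183.5 185.5] [68.72727273 68.90909091 69.         70.09090909 70.31818182]
[(182.5, 108), (197.5, 63), (215.5, 114), (233.0, 73), (249.5, 117)]
(array([ 3.975, 33.998, 12.271]), array([ 0.001, -0.002,  0.   ])) (array([ 3.999, 34.006,  0.271]), array([ 0.001, -0.002,  0.   ]))
```

The needle is now at 184.5° against tabs at 197.5° and 233°, about 1.84 rad, so one more ring should land near 2.32. Next, fetch the second ring at about (462,170).

Call:
{"name": "send_rows", "arguments": {
  "rows": [
    [[0.3,4,0,0,0,0],[0.8,8.5,0,0,0,0],[1.5,13,0,0,0,0],[2,17.5,0,0,0,0],[2.5,22,0,0,0,0],[3,26,0,0,0,0],[3.5,30,2,0,0,0],[3.9,33,5,0,0,0],[3.9,34,9,0,0,0],[3.9,34,12,0,0,0]]
  ],
  "grip": 0
}}

```text
clock: 11.35
eef_pos: [462.0, 172.4, 141.1]
tool_rot: [3.141, -0.001, -3.137]
force: [0.6, -1.0, 0.6]
width: 85.6
gripper_force: 0.0
```

Call:
{"name": "send_rows", "arguments": {
  "rows": [
    [[0,0,2,0,0,0],[0,0,3,0,0,0],[0,0,3,0,0,0]]
  ]
}}

```text
clock: 11.65
eef_pos: [462.2, 169.5, 112.0]
tool_rot: [-3.14, -0.003, -3.141]
force: [-0.3, -0.3, -0.3]
width: 85.7
gripper_force: 0.0
```

```bash
python3 - <<'E'
from h import *
s,im,p,E,u,n=ring((462.3,170.4)); print(s["eef_pos"],s["force"],u,n)
if n: print(delta((n[0][0][0],n[0][0][1],77)))
E
```

```text
[462.22450516 169.46410032 111.9737053 ] [-0.31590703 -0.32650257 -0.34199042] [283.21956632 251.26997421] [(array([461.7, 170.4,  18. ]), ((283.3116149902344, 250.18817138671875), (75.63484191894531, 79.49026489257812), 89.05694580078125))]
(array([0.116, 0.078, 3.603]), array([-0.   , -0.001,  0.   ]))
```

Call:
{"name": "send_rows", "arguments": {
  "rows": [
    [[0.07,0.08,2,0,0,0],[0.07,0.08,3.4,0,0,0],[0.07,0.08,3.4,0,0,0],[0.07,0.08,3.4,0,0,0]]
  ]
}}

```text
clock: 12.1
eef_pos: [462.9, 170.7, 80.3]
tool_rot: [3.141, 0.001, 3.141]
force: [-0.2, 0.3, 0.0]
width: 85.4
gripper_force: 0.0
```

```bash
python3 - <<'E'
from h import *
s,im,p,E,u,n=ring((461.7,170.4)); print(s["eef_pos"],s["force"],u,n,delta((461.7,170.4,77)))
E
```

```text
[462.87928827 170.66082389  80.3423883 ] [-0.2120088   0.33575989  0.01934748] [280.88619006 274.87909845] [(array([461.9, 170.5,  18. ]), ((281.1607360839844, 275.3126220703125), (89.24120330810547, 96.60488891601562), 88.47518157958984))] (array([ 0.135, -0.032,  0.35 ]), array([ 0.001,  0.002, -0.   ]))
```

Call:
{"name": "send_rows", "arguments": {
  "rows": [
    [[0.08,0,0.25,0,0,0],[0.08,0,0.25,0,0,0]]
  ]
}}

```text
clock: 12.35
eef_pos: [461.7, 170.6, 77.4]
tool_rot: [3.141, 0.001, -3.141]
force: [-0.4, -0.2, 0.3]
width: 85.4
gripper_force: 0.0
```

Call:
{"name": "send_rows", "arguments": {
  "rows": [
    [[0,0,0,0,0,0],[0,0,0,0,0,0],[0,0,0,0,0,0],[0,0,0,0,0,0],[0,0,0,0,0,0],[0,0,0,0,0,0],[0,0,0,0,0,0],[0,0,0,0,0,0]]
  ],
  "grip": 255
}}

```text
clock: 13.15
eef_pos: [461.6, 170.6, 77.6]
tool_rot: [3.142, 0.0, -3.141]
force: [-1.3, -1.3, 8.6]
width: 41.5
gripper_force: 59.5
```

Call:
{"name": "send_rows", "arguments": {
  "rows": [
    [[0,0,-4,0,0,0],[0,0,-9,0,0,0],[0,0,-13,0,0,0],[0,0,-16,0,0,0],[0,0,-18,0,0,0],[0,0,-18,0,0,0],[0,0,-18,0,0,0]]
  ]
}}

```text
clock: 13.85
eef_pos: [461.2, 170.4, 256.5]
tool_rot: [-3.141, -0.0, -3.141]
force: [-0.4, -1.1, -1.0]
width: 40.8
gripper_force: 61.3
```

```bash
cat >> h.py <<'E'
def held():
    s,im,p=shot("wrist")
    m=((p[...,0].astype(int)-p[...,2]>5)&(p.max(2)>85)).astype(np.uint8)
    m[:200]=0;m[345:]=0;m[:,:232]=0;m[:,328:]=0
    cs,h=cv2.findContours(m,cv2.RETR_CCOMP,cv2.CHAIN_APPROX_NONE)
    for c in cs:
        if cv2.contourArea(c)>300:
            e=cv2.fitEllipse(c); print(np.round(e[0],1),np.round(e[1],1))
            o=im["mount"][:3,3];_,d=ray(im,e[0],im["mount"]); print([np.round(o+d*(z-o[2])/d[2],1).tolist() for z in (58,60,62)])
    return s,p
E
python3 - <<'E'
from h import *
s,p=held();print(s["eef_pos"],s["force"],s["width"]);print(delta((502,-170.2,258)))
E
```

```text
[279.9 281.6] [87.5 94.1]
[[0.2, -0.7, 58.0], [-0.8, -0.7, 60.0], [-1.8, -0.7, 62.0]]
[279.1 282.9] [47.1 54.3]
[[-0.4, -1.0, 58.0], [-1.4, -1.1, 60.0], [-2.4, -1.1, 62.0]]
[461.20854566 170.36938446 256.50920717] [-0.4329758  -1.0903386  -0.97253422] 40.843849244413406
(array([ -4.111, -34.044,  -0.197]), array([-0.001, -0.002,  0.   ]))
```

Call:
{"name": "send_rows", "arguments": {
  "rows": [
    [[-0.5,-4,-0.2,0,0,0],[-1,-9,-0.2,0,0,0],[-1.5,-14,-0.2,0,0,0],[-2,-19,-0.2,0,0,0],[-2.5,-23,-0.2,0,0,0],[-3,-27,-0.2,0,0,0],[-3.5,-30,-0.2,0,0,0],[-3.9,-32.5,0.5,0,0,0],[-3.9,-34.0,1.5,0,0,0],[-3.9,-34.0,2.3,0,0,0]]
  ]
}}

```text
clock: 14.9
eef_pos: [499.3, -171.3, 231.6]
tool_rot: [-3.142, -0.003, 3.138]
force: [-0.3, 0.5, -2.1]
width: 41.4
gripper_force: 61.3
```

Call:
{"name": "send_rows", "arguments": {
  "rows": [
    [[0,0,0.2,0,0,0],[0,0,0.2,0,0,0]]
  ]
}}

```text
clock: 15.1
eef_pos: [500.2, -167.2, 231.0]
tool_rot: [3.14, -0.002, -3.139]
force: [0.1, -0.2, -1.3]
width: 41.3
gripper_force: 61.3
```

```bash
python3 - <<'E'
from h import *
s=ctrl.read_state();print(s["eef_pos"],s["force"],s["width"]);print(delta((501,-170.1,226)))
E
```

```text
[ 500.18603708 -167.20035398  230.95140025] [ 0.14007169 -0.18373583 -1.25995795] 41.25313166879793
(array([-0.082, -0.291,  0.494]), array([ 0.002, -0.002,  0.003]))
```

Call:
{"name": "send_rows", "arguments": {
  "rows": [
    [[-0.08,-0.25,0.3,0,0,0],[-0.08,-0.25,0.4,0,0,0],[-0.08,-0.25,0.4,0,0,0]]
  ]
}}

```text
clock: 15.4
eef_pos: [501.5, -171.5, 228.0]
tool_rot: [3.142, 0.0, -3.141]
force: [-0.8, -0.5, -1.7]
width: 41.2
gripper_force: 61.4
```

```bash
python3 - <<'E'
from h import *
s=ctrl.read_state();print(s["eef_pos"],s["force"],s["width"]);print(delta((501,-170.1,226)))
E
```

```text
[ 501.49946747 -171.48793168  228.00286036] [-0.82670622 -0.46946063 -1.67958951] 41.245298048279224
(array([0.05 , 0.139, 0.2  ]), array([0.   , 0.   , 0.001]))
```

Call:
{"name": "send_rows", "arguments": {
  "rows": [
    [[0.04,0.12,0,0,0,0],[0.04,0.12,0,0,0,0],[0.04,0.12,0,0,0,0]]
  ]
}}

```text
clock: 15.7
eef_pos: [501.0, -170.6, 228.0]
tool_rot: [-3.142, 0.0, -3.141]
force: [0.3, -0.7, -1.7]
width: 41.2
gripper_force: 61.4
```

Close enough (0.5 mm). Descend to about 213.5 and check the force.

Call:
{"name": "send_rows", "arguments": {
  "rows": [
    [[0,0.04,0.3,0,0,0],[0,0.04,0.6,0,0,0],[0,0.04,0.9,0,0,0],[0,0.04,1.2,0,0,0],[0,0.04,1.45,0,0,0],[0,0.04,1.45,0,0,0]]
  ]
}}

```text
clock: 16.3
eef_pos: [500.8, -170.2, 212.9]
tool_rot: [3.141, -0.001, -3.141]
force: [-0.4, -0.5, -1.5]
width: 41.2
gripper_force: 61.3
```

```bash
python3 - <<'E'
from h import *
s=ctrl.read_state();n,t=needle(); print(s["eef_pos"],s["force"],np.argsort(n)[:4]/2)
E
```

```text
[ 500.78018302 -170.24369928  212.8957408 ] [-0.36327133 -0.48036074 -1.48932047] [184.  184.5 185.  183.5]
```

The needle hasn't moved, so the second ring is threaded. Lower it onto the first ring; contact should come at TCP z of about 186.

Call:
{"name": "send_rows", "arguments": {
  "rows": [
    [[0,0,0.6,0,0,0],[0,0,1.2,0,0,0],[0,0,1.8,0,0,0],[0,0,2.2,0,0,0],[0,0,2.4,0,0,0],[0,0,2.6,0,0,0],[0,0,2.8,0,0,0],[0,0,2.85,0,0,0],[0,0,2.85,0,0,0]]
  ]
}}

```text
clock: 17.25
eef_pos: [501.0, -170.3, 184.9]
tool_rot: [3.142, -0.0, -3.141]
force: [-0.2, 0.0, -1.3]
width: 41.8
gripper_force: 61.4
```

```bash
python3 - <<'E'
from h import *
s=ctrl.read_state();n,t=needle(); print(s["eef_pos"],s["force"],np.argsort(n)[:4]/2)
E
```

```text
[ 500.99274201 -170.29856434  184.8926069 ] [-0.21493404  0.00994077 -1.26409755] [187.5 188.  187.  188.5]
```

Call:
{"name": "send_rows", "arguments": {
  "rows": [
    [[0,0,0.1,0,0,0],[0,0,0.18,0,0,0],[0,0,0.18,0,0,0]]
  ]
}}

```text
clock: 17.6
eef_pos: [501.1, -170.4, 183.1]
tool_rot: [-3.141, 0.0, -3.141]
force: [0.6, 0.4, -0.5]
width: 41.5
gripper_force: 61.4
```

Call:
{"name": "send_rows", "arguments": {
  "rows": [
    [[0,0,0,0,0,0],[0,0,0,0,0,0],[0,0,0,0,0,0],[0,0,0,0,0,0],[0,0,0,0,0,0]]
  ],
  "grip": 60
}}

```text
clock: 18.1
eef_pos: [501.0, -170.3, 183.1]
tool_rot: [3.142, 0.0, -3.141]
force: [-0.1, -0.2, 0.2]
width: 65.3
gripper_force: 0.0
```

Call:
{"name": "send_rows", "arguments": {
  "rows": [
    [[0,0,-1,0,0,0],[0,0,-3,0,0,0],[0,0,-6,0,0,0],[0,0,-9,0,0,0],[0,0,-9,0,0,0],[0,0,-9,0,0,0],[0,0,-9,0,0,0],[0,0,-9,0,0,0]]
  ]
}}

```text
clock: 18.9
eef_pos: [500.4, -170.1, 272.1]
tool_rot: [3.141, -0.002, -3.141]
force: [-0.3, 0.0, -1.3]
width: 65.4
gripper_force: 0.0
```

```bash
python3 - <<'E'
from h import *
n,t=needle(); s=ctrl.read_state(); print(s["eef_pos"],s["force"],s["width"])
print(np.argsort(n)[:4]/2,[ (k/2,int(t[k])) for k in range(340,520) if t[k]==t[max(0,k-8):k+9].min()])
a=ctrl.get_image("scene"); cv2.imwrite("pics/s9.png",a["pixels"][150:400,80:440,::-1].repeat(2,0).repeat(2,1))
E
```

```text
[ 500.46864941 -170.17325424  272.1298081 ] [-0.28974525 -1.00085214  0.53621211] 65.14331623056462
[208.  207.5 208.5 207. ] [(182.5, 116), (197.5, 62), (215.5, 114), (233.0, 73), (249.5, 118), (250.0, 118)]
```

View pics/s9.png

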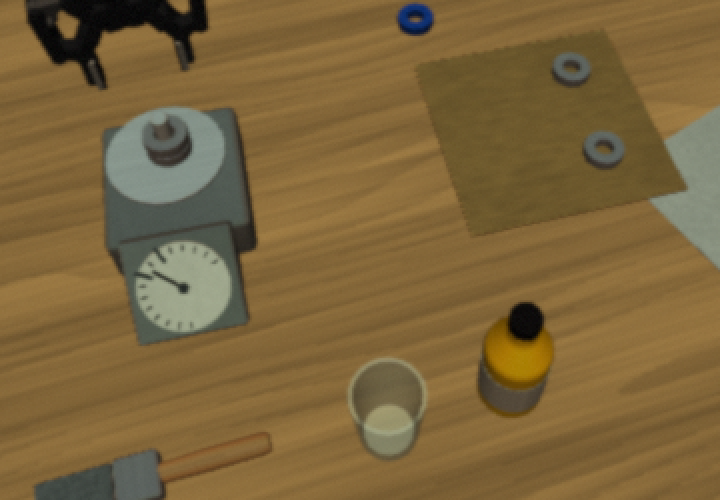

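Both rings are stacked on the post (crop about (166,135)). The needle is at 208°, between the tabs at 197.5° and 233°. The other two rings, the bottle, glass and brush are where they were, and the gripper is clear.

```bash
python3 -c "
from cell import ctrl; print(ctrl.finish_job())"
```

```text
the job is handed in; nothing more can be done
None
```

Two rings are threaded on the post, the needle reads about 2.26 rad (between the tabs at 2.07 and 2.72), the two spare rings stay on the card, and the job is handed in at about 19 s on the robot's clock.

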